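# Feed two specimen mounts under the guard into their pockets

## Task

With the orange push shoe, slide the red and the black specimen mount along their lanes and in under the clear guard until each has dropped flat into the pocket at the end of its lane. Keep the gripper itself off the mounts and leave the other loose things where they are. Finish by standing the shoe back on its sole on the table, clear of the loader.

Things in the scene. Friction and masses are not known exactly. Their poses are not given: they have to be found in the camera images.
- loader: Aluminium loading block fixed to the table, 200 mm long (its x), 100 mm wide (its y), deck 26 mm above the table. Origin: centre of its underside; +x along the lanes toward the pockets (away from the robot), z up. Two lanes run along x side by side at y = +22 (left) and -22 mm (right), each ending in a pocket at x = +60 mm under the clear guard.
- lane_left (a point): Middle of the left lane's open near end, on the deck (loader x = -97, y = +22 mm). A lane is 36 mm clear between grey fences 10 mm high, 8 mm thick. Axes as the loader's.
- lane_right (a point): The same for the right lane (loader x = -97, y = -22 mm).
- guard_edge (a point): Middle of the guard's front edge (yellow strip, loader x = 18 mm), on the pane's underside 56 mm above the table. The clear fixed pane reaches from there to x = +100 mm; 29 mm clear from deck to strip, top 60 mm above the table (screw heads 63). Side cheeks and a back stop (x = 93 mm) close it; only the front is open.
- pocket_left (a point): Centre of the mouth of the pocket of the left lane (loader y = +22 mm), at deck height; pocket 35 mm in diameter, 10 mm deep (floor 16 mm above the table). Axes as the loader's.
- pocket_right (a point): Centre of the mouth of the pocket of the right lane (loader y = -22 mm), at deck height; the same size.
- push_shoe: Loose orange plastic push shoe, 0.12 kg. Origin: centre of the underside of the sole, right under the fin; x along the sole toward the nose, z up. Sole 26 mm wide, 14 mm high, x = -45 to +75 mm (nose: flat black face). Upright fin to hold: 12 mm thick (across y), x = -22 to +22 mm, top at 60 mm. Starts standing on its sole on the table, right of the loader.
- shoe_grip (a point): Point in the fin of the shoe, 40 mm above the underside of its sole: a good place to grip, closing across the shoe's y.
- shoe_nose (a point): Centre of the nose face of the shoe: 75 mm ahead of its origin, 7 mm above the underside of its sole.
- red_mount: Loose red cylindrical specimen mount, 30 mm in diameter, 20 mm high, about 45 g. Origin: centre of its underside. Starts upright on the deck in one of the two lanes (either), in front of the guard; it slides when pushed.
- black_mount: Loose black cylindrical specimen mount, the same size and mass, in the other lane.
- press_knob (a point): Black ball (30 mm) at the end of the lever of the green hand press, a fixed obstacle: the lever slopes from it down and away from the robot (slightly to the right) to the press column; the press base, 130 mm wide, begins about 0.1 m beyond the ball. Keep wrist and arm clear of it.
- paste_syringe_1: Bystander: blue-banded syringe 126 mm long lying behind the loader. Origin: centre of its underside.
- paste_syringe_2: Bystander: yellow-banded syringe 126 mm long lying behind the loader. Origin: centre of its underside.
- marker: Bystander: white marker with a black cap, 132 mm long, lying near the front edge at the left. Origin: centre of its underside.
Mind the look-alikes: they are no part of the job. Of the things like the black_mount, leave any that is purple or yellow; of the rest the smaller one is meant.

How it is judged:
At the end, for the whole second after the job is handed in: Each mount lies flat (0.12 rad) in a pocket: within 8 mm of its centre, underside less than 19 mm above the loader's underside. The shoe stands on the table on its sole (underside below 8 mm, upright within 0.15 rad), not touching the loader. All at rest ((horizontal distance between red_mount and pocket_left below 0.008 m or horizontal distance between red_mount and pocket_right below 0.008 m) and z of each of red_mount, black_mount in the frame of loader below 0.019 m and angle between each of red_mount, black_mount's own z axis and vertical below 0.12 rad and linear speed of each of red_mount, black_mount, push_shoe below 0.02 m/s and (horizontal distance between black_mount and pocket_left below 0.008 m or horizontal distance between black_mount and pocket_right below 0.008 m) and height (world z) of push_shoe below 0.008 m and angle between push_shoe's own z axis and vertical below 0.15 rad and contact force between push_shoe and loader below 0.1 N).
It fails at once if the robot touches a mount with more than 0.5 N (contact force between any of the fingers, the arm and red_mount above 0.5 N or contact force between any of the fingers, the arm and black_mount above 0.5 N).
It fails at once if a bystander (syringe, marker) is moved by more than 30 mm (distance of any of paste_syringe_1, paste_syringe_2, marker from where it was at the start of the episode above 0.03 m).
It also fails if it takes over 58 s, if anything falls off the work surface, if the arm or the gripper's body presses on something with over 40 N, if the wrist force passes 120 N, or if a joint passes its speed limit or range.

## Robot

A 6-joint arm with a two-finger parallel gripper is mounted at the origin on a cart in front of the work surface, level with it; the furniture and walls round the work are solid. World frame = base frame: x ahead of the robot, y to its left, z up, the work surface at z = 0. Lengths are in m, angles in rad, forces in N, time in s.
With the tool pointing down it reaches from about 0.25 to 0.725 m from the base axis. Payload 9.7 kg.
Tool frame: the origin (TCP) lies midway between the tips of the shut fingers; the grasp point (between the pads) lies env.grip_depth behind it (env.grip_depth is the distance from the TCP to the grasp point, in m); z points along the fingers, y is the line along which they close (so a half turn about z gives the same grasp; the last joint's range is limited). The gripper opens to 85 mm and grips with 20 to 120 N. Pads are 22 mm wide; open, the fingers measure 114 mm over their backs; the gripper's body (76 mm by 85 mm) begins 54 mm behind the grasp point. The pads swing forward as they close: fully open they stand 13 mm farther back than shut.
Start: joints at [1.275, 0.087, 0.176, 1.66, 0, 1.571], TCP at [0.16, 0.526, 0.231] pointing down, gripper open.
Joint ranges: [-3.13, 3.13], [-0.85, 1.81], [-1.15, 1.24], [-2.2, 2.28], [-1.44, 1.52], [-3.14, 3.14]. Speed limits (rad/s): [2.22, 2.22, 2.57, 3.14, 3.14, 3.14].

## Interface

Orientations are given as a unit quaternion [x, y, z, w].
In Python, from cell import readout, optics, hand_in, env gives the robot as it stands. The module is installed in compiled form; this text tells all that it offers.
- The arm moves only by the shell command python3 -m creep 'ROWS' [FORCE]. ROWS is JSON, a list of rows, each a list of 5 numbers: the opening, from 0 (shut) to 1 (fully open), then the shift along the world's x, y, z in mm, then the turn about the world's z in degrees. In form: [[hand, dx, dy, dz, spin], ...]. A call has exactly 10 rows; each row is the pose to reach, as a shift and turn from the pose commanded when the call began; what a row does not reach only later rows make up. A row lasts 1/10 s, in which the tool goes at most 50 mm and 8.59 degrees, less where a joint would pass 70% of its speed; a pose out of reach is approached as far as the arm can. A call with a gripper value outside its range is refused whole. The fingers move at their own pace and stop on an object; FORCE is the grip in N (left out, the last holds). Time passes only in rows, so rows that repeat a pose let the fingers close, or fill a call up. It gives the time, the measured TCP pose, the force, the opening and the grip force at its end, in the units of the state.
- readout.read_state(): the state, without advancing time (a new reading comes with each control period).
- optics.grab_frame(name): name is "scene" or "top"; returns the picture (384x512x3 uint8, red, green, blue); there is no depth.
- optics.calibration(name): a dict with "mtx" (3x3 intrinsics, pixels), "k1" (the pictures are not rectified: a ray, as slopes to the right and down, at radius r is drawn at 1 + k1 r^2 times it, then the intrinsics apply), "R" (3x3) and "t" (3): a world point X has camera coordinates R X + t. Camera axes: x right, y down, z forward; pixel columns grow to the right and rows downward; lengths in m; the calibration is good to about 2 mm. A picture is of the moment at which its call begins. calibration takes no time and is no camera call.
- hand_in(): hands the job in; it is judged then, once.
Trained networks look in the newest picture that a camera, given by its name, has taken for a name from the list of things; names that differ only in an ending like _2 or _b are one class to them, and where a whole thing is asked for, a point or a joint stands for the part that bears it (a point fixed in the world has none). Each returns a list of dicts, best first, with "conf" (0 to 1); they miss things now and then, are a little off and sometimes report something else, mostly with a low value. They report only what shows in the picture. A call takes as long as a camera call. They do not tell look-alikes from the thing itself.
- optics.search_frame(camera, label): "at" ([x, y, z] in m, in the coordinates of the camera as it stood for that picture, good to about 4 mm: the middle of the surface that is visible of it).
- optics.regions_of(camera, label): "mask" (384x512 bool, what is visible of it).
- optics.tip_of(camera, label): "at" ([x, y, z] in m, in the coordinates of the camera as it stood for that picture, good to about 4 mm: a listed point, or the origin of a listed thing).
The state is a dict: "clock": time; "joint_pos": joint angles; "joint_velocities": joint speeds; "effort": joint torques, N m; "tcp_pos": TCP position; "ee_rot": TCP orientation; "ft_force": force on the tool from outside, world axes, zero at the start; "moment": the same for the moment, N m; "grip_width": finger opening in m; "finger_force": force on a finger pad.
Only numpy, scipy, OpenCV 4.12 (cv2) and the standard library are available. Lean on these libraries where they do the work, as an engineer would, in place of code of your own. Each camera call takes 0.05 s, during which the arm holds its last target. There are 200 camera calls.

## Working session

There is one attempt and no reset: what is moved stays moved. The work goes in short steps, Python scripts to look and compute and a shell command to move; the robot and the scene stay as the last step left them, time stands still between calls to the robot, and variables do not carry over. Pictures are saved under pics/ and viewed, at most 10 in all, crops included, and the job is handed in when it is done.

```bash
mkdir -p pics; cat > h.py <<'E'
import numpy as np, cv2
from cell import readout, optics, env
def w(cam,p):
    c=optics.calibration(cam); return np.array(c["R"]).T@(np.array(p)-np.array(c["t"]))
def px(cam,X):
    c=optics.calibration(cam); p=np.array(c["R"])@np.array(X)+np.array(c["t"]); s=p[:2]/p[2]; s=s*(1+c["k1"]*(s@s)); m=np.array(c["mtx"]); return (m@[*s,1])[:2]
def ray(cam,uv,z):
    c=optics.calibration(cam); m=np.array(c["mtx"]); d=np.array([(uv[0]-m[0,2])/m[0,0],(uv[1]-m[1,2])/m[1,1]]); s=d.copy()
    for _ in range(20): s=d/(1+c["k1"]*(s@s))
    R=np.array(c["R"]); o=-R.T@np.array(c["t"]); v=R.T@np.array([*s,1]); return o+v*(z-o[2])/v[2]
def save(cam,name):
    im=optics.grab_frame(cam); cv2.imwrite("pics/"+name,im[:,:,::-1]); return im
E
python3 - <<'E'
from h import *
print(env.grip_depth)
for c in("top","scene"):
    save(c,c+"0.png")
    for n in["loader","lane_left","lane_right","guard_edge","pocket_left","pocket_right","push_shoe","shoe_grip","shoe_nose","red_mount","black_mount","press_knob"]:
        print(c,n,[(np.round(w(c,d["at"]),3).tolist(),round(d["conf"],2)) for d in optics.tip_of(c,n)[:4]])
E
```

```text
0.0187
top loader [([0.6, 0.103, 0.002], 0.9)]
top lane_left [([0.504, 0.108, 0.025], 0.69)]
top lane_right [([0.511, 0.067, 0.028], 0.74)]
top guard_edge [([0.625, 0.103, 0.054], 0.64)]
top pocket_left [([0.662, 0.131, 0.031], 0.8)]
top pocket_right [([0.668, 0.09, 0.027], 0.6), ([0.485, -0.252, -0.001], 0.24)]
top push_shoe [([0.482, -0.252, -0.001], 0.94), ([0.588, 0.118, 0.022], 0.46)]
top shoe_grip [([0.484, -0.252, 0.04], 0.95)]
top shoe_nose [([0.547, -0.221, 0.009], 0.61)]
top red_mount [([0.59, 0.12, 0.024], 0.45)]
top black_mount [([0.831, -0.124, 0.004], 0.6), ([0.469, -0.021, 0.001], 0.49)]
top press_knob []
scene loader [([0.61, 0.103, -0.002], 0.8), ([0.481, -0.253, 0.0], 0.19)]
scene lane_left []
scene lane_right [([0.51, 0.066, 0.021], 0.8)]
scene guard_edge [([0.621, 0.103, 0.059], 0.78), ([0.609, 0.101, 0.002], 0.4)]
scene pocket_left [([0.663, 0.129, 0.023], 0.93)]
scene pocket_right [([0.67, 0.089, 0.027], 0.84)]
scene push_shoe [([0.482, -0.254, 0.001], 0.87)]
scene shoe_grip [([0.483, -0.256, 0.042], 0.72), ([0.55, -0.225, 0.01], 0.37)]
scene shoe_nose [([0.552, -0.222, 0.011], 0.94)]
scene red_mount [([0.586, 0.126, 0.028], 0.58)]
scene black_mount [([0.601, -0.011, -0.002], 0.71), ([0.484, -0.252, 0.043], 0.6), ([0.829, -0.126, -0.005], 0.47), ([0.472, -0.025, -0.001], 0.46)]
scene press_knob []
```

```bash
python3 -c "
import cv2
a=cv2.imread('pics/top0.png');b=cv2.imread('pics/scene0.png')
cv2.imwrite('pics/t1.png',cv2.resize(a,(800,600)));cv2.imwrite('pics/s1.png',cv2.resize(b,(800,600)))"
```

```text
(no output)
```

View pics/t1.png

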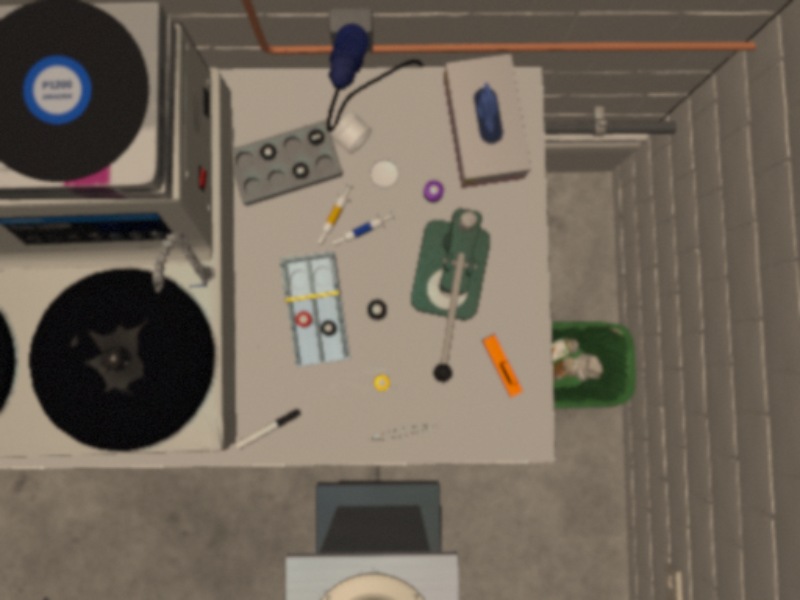

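View pics/s1.png

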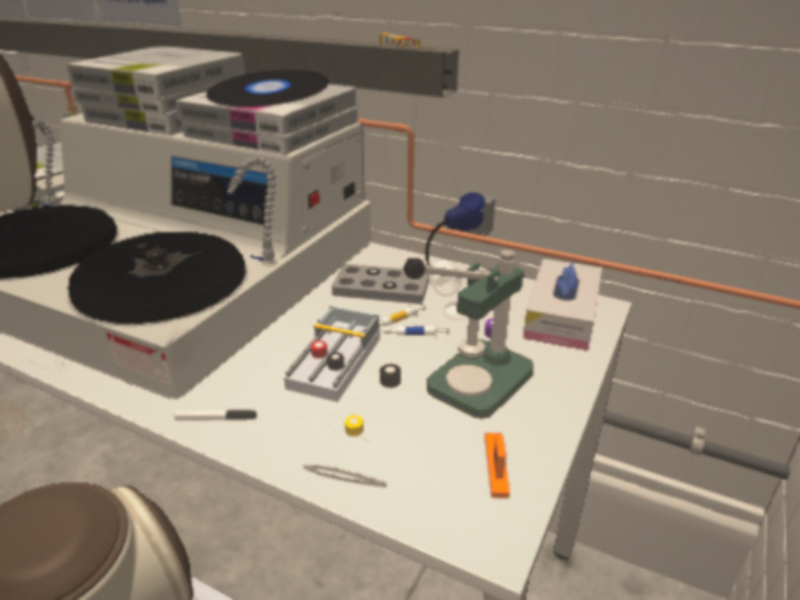

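The top view (800x600) shows the red mount in the left lane (304,319), the black one in the right lane (329,328), the shoe at (503,366) with its nose away from the robot, and the knob at (443,372). The scene view agrees: its knob is at (414,268). The black mount at (377,309) and the purple and yellow ones are look-alikes. Next I'll fit the poses to the silhouettes.

```bash
cat > fit.py <<'E'
from h import *
from scipy.optimize import minimize, least_squares
def box(x0,x1,y0,y1,z0,z1): return np.array([[x,y,z] for x in(x0,x1) for y in(y0,y1) for z in(z0,z1)])/1000
SHOE=[box(-45,75,-13,13,0,14),box(-22,22,-6,6,0,60)]
LOAD=[box(-100,100,-50,50,0,26),box(18,100,-50,50,26,60)]
S=4
def render(cam,boxes,p):
    c,s=np.cos(p[2]),np.sin(p[2]); m=np.zeros((384*S,512*S),np.uint8)
    for b in boxes:
        q=np.c_[c*b[:,0]-s*b[:,1]+p[0],s*b[:,0]+c*b[:,1]+p[1],b[:,2]]
        uv=np.array([px(cam,x) for x in q]); cv2.fillConvexPoly(m,cv2.convexHull(np.round((uv+.5)*S).astype(np.int32)),1)
    return cv2.resize(m.astype(np.float32),(512,384),interpolation=cv2.INTER_AREA)
def fit(masks,boxes,p0):
    def cost(q):
        p=[q[0],q[1],q[2]/10]; r=0
        for cam,m in masks.items():
            a=render(cam,boxes,p); r+=np.abs(a-m).sum()/m.sum()
        return r
    x0=np.array([p0[0],p0[1],p0[2]*10]); sim=np.vstack([x0]+[x0+.012*e for e in np.diag([1,1,80.])/[1,1,1]])
    r=minimize(cost,x0,method="Nelder-Mead",options=dict(initial_simplex=sim,xatol=1e-4,fatol=1e-4)); return [*np.round(r.x[:2],4).tolist(),round(np.degrees(r.x[2]/10),2),round(r.fun,3)]
def orange(im):
    h=cv2.cvtColor(im,cv2.COLOR_RGB2HSV); m=cv2.inRange(h,(4,150,80),(16,255,255))
    n,l,s,_=cv2.connectedComponentsWithStats(m); return (l==1+s[1:,4].argmax()).astype(np.float32)
E
python3 - <<'E'
from fit import *
print({k:np.round(v,3).tolist() for k,v in readout.read_state().items() if k in("clock","tcp_pos","ee_rot","grip_width")})
O={};L={};D={}
for c in("top","scene"):
    im=optics.grab_frame(c); O[c]=orange(im)
    r=optics.regions_of(c,"loader"); L[c]=r[0]["mask"].astype(np.float32); print(c,r[0]["conf"],O[c].sum(),L[c].sum())
    for n in["red_mount","black_mount"]:
        print(n,[(np.round(w(c,d["at"]),3).tolist(),round(d["conf"],2)) for d in optics.search_frame(c,n)[:5]])
for ms in({"top":0},{"scene":0},{"top":0,"scene":0}):
    print("shoe",fit({k:O[k] for k in ms},SHOE,(.483,-.253,.44)),"loader",fit({k:L[k] for k in ms},LOAD,(.602,.103,.15)))
f=lambda X:np.r_[px("top",X)-[283.5,238],px("scene",X)-[265,171.5]]
r=least_squares(f,[.48,-.14,.15]);print("knob",r.x,r.fun)
# mounts by pixel: upper face z=.046
print("top red,black",ray("top",(304*.64,319*.64),.046),ray("top",(329*.64,328*.64),.046))
print(px("top",readout.read_state()["tcp_pos"]))
E
```

```text
{'clock': 1.3, 'tcp_pos': [0.16, 0.526, 0.231], 'ee_rot': [0.147, 0.989, -0.0, -0.0], 'grip_width': 0.086}
top 0.96 356.0 2270.0
red_mount [([0.587, 0.118, 0.044], 0.49)]
black_mount [([0.601, -0.014, 0.026], 0.71), ([0.826, -0.128, 0.028], 0.69), ([0.56, 0.071, 0.047], 0.53)]
scene 0.72 445.0 2233.0
red_mount [([0.579, 0.117, 0.039], 0.66), ([0.609, 0.089, 0.026], 0.2)]
black_mount [([0.612, 0.091, 0.028], 0.69), ([0.466, -0.254, 0.019], 0.67), ([0.464, -0.029, 0.019], 0.62), ([0.59, -0.019, 0.022], 0.5)]Traceback (most recent call last):
  File "<stdin>", line 10, in <module>
  File "fit.py", line 20, in fit
    r=minimize(cost,x0,method="Nelder-Mead",options=dict(initial_simplex=sim,xatol=1e-4,fatol=1e-4)); return [*np.round(r.x[:2],4).tolist(),round(np.degrees(r.x[2]/10),2),round(r.fun,3)]
    res = _minimize_neldermead(fun, x0, args, callback, bounds=bounds,
                               **options)
    fxcc = func(xcc)
    fx = function(np.copy(x), *(wrapper_args + args))
  File "fit.py", line 17, in cost
    a=render(cam,boxes,p); r+=np.abs(a-m).sum()/m.sum()
  File "fit.py", line 11, in render
    uv=np.array([px(cam,x) for x in q]); cv2.fillConvexPoly(m,cv2.convexHull(np.round((uv+.5)*S).astype(np.int32)),1)
                 ~~^^^^^^^
  File "h.py", line 6, in px
    c=optics.calibration(cam); p=np.array(c["R"])@np.array(X)+np.array(c["t"]); s=p[:2]/p[2]; s=s*(1+c["k1"]*(s@s)); m=np.array(c["mtx"]); return (m@[*s,1])[:2]
ValueError: time passes only in moves, steps and waits
```

```bash
python3 - <<'E'
s=open('h.py').read().replace('optics.calibration(cam)','cal(cam)').replace('def w(','import functools\n@functools.cache\ndef cal(cam): return optics.calibration(cam)\ndef w(',1)
open('h.py','w').write(s)
E
cat > m.py <<'E'
from fit import *
O={};L={};T=[]
for c in("top","scene"):
    im=save(c,c+"m.png"); O[c]=orange(im)
    r=optics.regions_of(c,"loader"); L[c]=r[0]["mask"].astype(np.float32)
for ms in({"top":0},{"scene":0},{"top":0,"scene":0}):
    print("shoe",fit({k:O[k] for k in ms},SHOE,(.483,-.253,.44)),"loader",fit({k:L[k] for k in ms},LOAD,(.602,.103,.15)))
f=lambda X:np.r_[px("top",X)-[283.5,238],px("scene",X)-[265,171.5]]
r=least_squares(f,[.48,-.14,.15]);print("knob",r.x,r.fun)
print("top red,black",ray("top",(304*.64,319*.64),.046),ray("top",(329*.64,328*.64),.046))
print(px("top",readout.read_state()["tcp_pos"]))
E
python3 m.py
```

```text
shoe [0.483, -0.2538, np.float64(24.94), np.float64(0.136)] loader [0.6034, 0.1011, np.float64(7.27), np.float64(0.11)]
shoe [0.4859, -0.2538, np.float64(22.69), np.float64(0.198)] loader [0.6074, 0.1021, np.float64(7.54), np.float64(0.154)]
shoe [0.4833, -0.2539, np.float64(23.17), np.float64(0.365)] loader [0.6046, 0.1014, np.float64(7.39), np.float64(0.277)]
knob [ 0.48556005 -0.11413941  0.3039845 ] [ 0.05933213 -0.03206954 -0.06001292  0.00343737]
top red,black [0.58373773 0.11868804 0.046     ] [0.56670938 0.07289273 0.046     ]
[ 13.55544973 378.42786686]
```

```bash
python3 -m creep '[[1,5,-30,10,2],[1,15,-65,20,4],[1,30,-100,30,8],[1,50,-140,30,12],[1,70,-180,30,16],[1,90,-220,30,20],[1,110,-260,30,24],[1,130,-300,30,28],[1,150,-340,30,32],[1,170,-376,30,36]]' 60
python3 - <<'E'
from h import *
print(np.round(readout.read_state()["joint_pos"],3))
import cv2
im=optics.grab_frame("top")
u0,v0,W,H,k=170,150,60,90,6.5
c=cv2.resize(im[v0:v0+H,u0:u0+W,::-1],None,fx=k,fy=k,interpolation=cv2.INTER_CUBIC)
out=[]
for (x,y,a) in [(.6042,.1015,7.4),(.6035,.102,8.4)]:
    d=c.copy(); a=np.radians(a)
    def P(X,Y,Z):
        q=px("top",[x+(np.cos(a)*X-np.sin(a)*Y)/1e3,y+(np.sin(a)*X+np.cos(a)*Y)/1e3,Z/1e3]); return tuple(int(t) for t in (q+.5-[u0,v0])*k)
    for A,B in [((-100,50,26),(100,50,26)),((-100,-50,26),(100,-50,26)),((-100,-50,26),(-100,50,26)),((100,-50,60),(100,50,60)),((18,-50,60),(18,50,60)),((-100,0,36),(18,0,36))]:
        cv2.line(d,P(*A),P(*B),(255,0,255),1)
    out.append(d)
cv2.imwrite("pics/ov.png",np.hstack(out))
E
```

```text
clock: 2.9
tcp_pos: [0.3306, 0.1483, 0.2617]
ee_rot: [-0.167, 0.986, 0.0, 0.001]
ft_force: [1.7, 0.6, 0.3]
grip_width: 0.0854
finger_force: 0.0
[ 0.422 -0.341 -0.148  1.763 -0.     0.086]
```

View pics/ov.png

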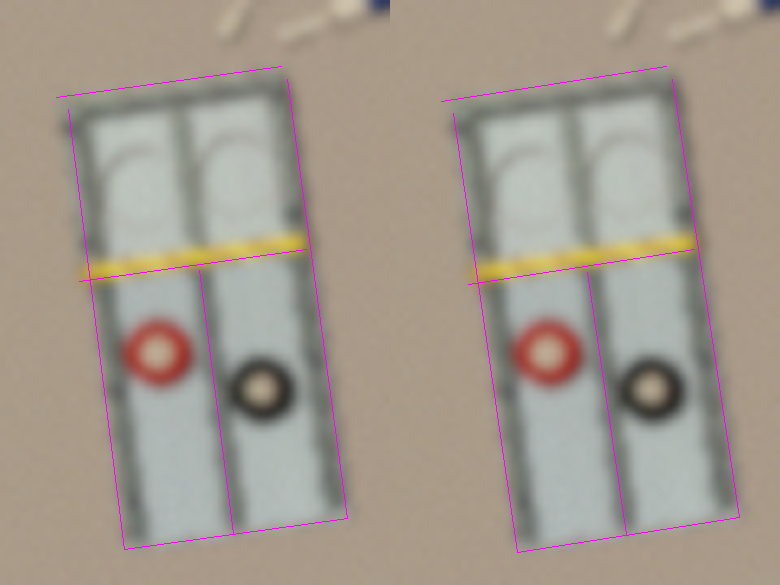

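The 7.4° overlay (left panel) matches the deck edges and fences: the near end is at y≈545 to 518, the strip at y≈275 to 245, and the mounts are at (157,352) and (262,390). I'll use loader (0.604, 0.1015, 7.4°). I'll reach the shoe on a small radius, clear of the knob.

```bash
python3 -m creep '[[1,-5,-40,0,1],[1,-10,-85,0,2],[1,-20,-130,0,3],[1,-30,-175,0,4],[1,-38,-220,0,5],[1,-46,-265,0,5],[1,-54,-310,0,5],[1,-62,-350,0,5],[1,-70,-390,0,5],[1,-70,-390,0,5]]' 60
python3 -m creep '[[1,30,-4,0,0],[1,70,-8,-20,0],[1,110,-12,-40,0],[1,150,-14,-70,0],[1,190,-14,-100,0],[1,224,-14,-130,0],[1,224,-14,-160,0],[1,224,-14,-180,0],[1,224,-14,-180,0],[1,224,-14,-180,0]]' 60
python3 - <<'E'
from h import *
print(readout.read_state()["tcp_pos"]); r=save("scene","a.png")
cv2.imwrite("pics/a.png",cv2.resize(r[130:340,230:400,::-1],None,fx=3,fy=3))
E
```

```text
clock: 3.95
tcp_pos: [0.2591, -0.2434, 0.2607]
ee_rot: [-0.206, 0.979, -0.0, -0.0]
ft_force: [-0.3, -0.1, -0.5]
grip_width: 0.0854
finger_force: 0.0
clock: 4.95
tcp_pos: [0.4845, -0.2534, 0.082]
ee_rot: [-0.209, 0.978, -0.0, 0.0]
ft_force: [0.4, -0.6, 0.1]
grip_width: 0.085
finger_force: 0.0
[ 0.48446352 -0.25344658  0.08196574]
```

View pics/a.png

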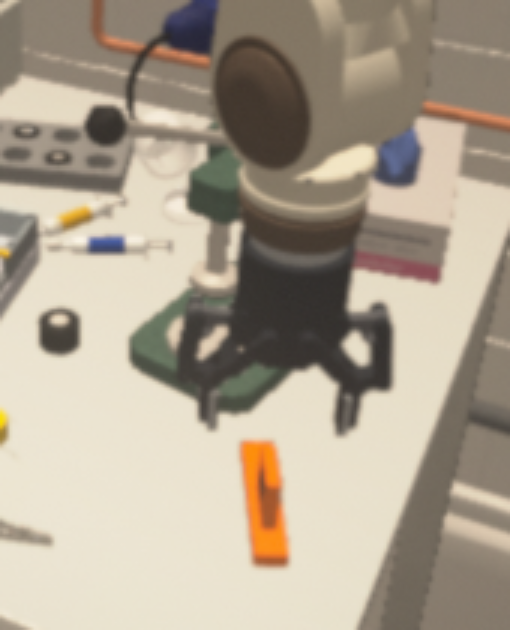

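The gripper is open over the fin (fingertips at about (208,425) and (343,430)), and the fin stands between them in yaw. The knob at (105,125) is clear of the wrist. I'll descend and close.

```bash
python3 -m creep '[[1,0,0,-15,0],[1,0,0,-30,0],[1,0,0,-45,0],[1,0,0,-57,0],[1,0,0,-57,0],[0,0,0,-57,0],[0,0,0,-57,0],[0,0,0,-57,0],[0,0,0,-57,0],[0,0,0,-57,0]]' 60
python3 -m creep '[[0,0,0,0,0],[0,0,0,5,0],[0,0,0,15,0],[0,0,0,30,0],[0,-20,0,45,0],[0,-50,0,60,0],[0,-85,2,80,-1],[0,-125,4,95,-3],[0,-165,6,95,-5],[0,-180,8,95,-6]]' 60
```

```text
clock: 6.0
tcp_pos: [0.4845, -0.254, 0.0246]
ee_rot: [-0.208, 0.978, -0.0, 0.0]
ft_force: [-0.6, -0.6, 0.9]
grip_width: 0.0124
finger_force: 1.5
clock: 7.0
tcp_pos: [0.3022, -0.2458, 0.1213]
ee_rot: [-0.156, 0.988, -0.001, 0.001]
ft_force: [1.2, -0.8, -0.9]
grip_width: 0.0111
finger_force: 58.8
```

```bash
python3 -m creep '[[0,0,35,0,-1],[0,0,75,0,-3],[0,0,115,0,-5],[0,5,155,0,-7],[0,15,190,0,-9],[0,35,225,0,-10.5],[0,60,255,0,-10.5],[0,85,285,0,-10.5],[0,109,301,0,-10.5],[0,109,301,0,-10.5]]'
python3 -m creep '[[0,0,0,-10,0],[0,0,0,-30,0],[0,0,0,-50,0],[0,0,0,-60,0],[0,0,0,-65,0],[0,0,0,-65,0],[0,0,0,-65,0],[0,0,0,-65,0],[0,0,0,-65,0],[0,0,0,-65,0]]'
cat > look.py <<'E'
import sys
from fit import *
n=sys.argv[1]; s=readout.read_state(); t=np.array(s["tcp_pos"]); q=s["ee_rot"]
yaw=2*np.degrees(np.arctan2(q[1],q[0]))-90-90
L=np.array([.604,.1015]);a=np.radians(7.4);u=np.array([np.cos(a),np.sin(a)]);v=np.array([-u[1],u[0]])
print("tcp in loader",np.round([(t[:2]-L)@u*1e3,(t[:2]-L)@v*1e3,t[2]*1e3],1),"yaw rel",round(yaw-7.4,2))
for c in("top","scene"):
    im=save(c,n+c+".png")
    for lab in("shoe_nose","push_shoe","shoe_grip","red_mount","black_mount"):
        for d in optics.tip_of(c,lab)[:3]:
            p=w(c,d["at"]); e=np.round([(p[:2]-L)@u*1e3,(p[:2]-L)@v*1e3,p[2]*1e3],1)
            if abs(e[1])<60: print(c,lab,e.tolist(),round(d["conf"],2))
a_=cv2.imread("pics/%stop.png"%n)[140:250,150:250];b=cv2.imread("pics/%sscene.png"%n)[180:290,165:265]
k=dict(dsize=(400,440),interpolation=cv2.INTER_CUBIC)
cv2.imwrite("pics/%s.png"%n,np.hstack([cv2.resize(a_,**k),cv2.resize(b,**k)]))
E
python3 look.py b
```

```text
clock: 8.0
tcp_pos: [0.4153, 0.0571, 0.1202]
ee_rot: [-0.067, 0.998, 0.0, 0.001]
ft_force: [-1.0, -0.7, -2.1]
grip_width: 0.0113
finger_force: 59.0
clock: 9.0
tcp_pos: [0.4135, 0.0552, 0.0546]
ee_rot: [-0.066, 0.998, 0.0, 0.0]
ft_force: [-0.3, -0.4, -2.3]
grip_width: 0.0113
finger_force: 59.0
tcp in loader [-194.8  -21.4   54.6] yaw rel 0.16
top shoe_nose [-125.8, -17.7, 37.3] 0.6
top push_shoe [62.5, -21.0, 24.6] 0.54
top red_mount [-13.0, 18.0, 21.9] 0.65
scene shoe_nose [-121.6, -20.6, 38.4] 0.62
scene push_shoe [-198.9, -20.9, 32.5] 0.95
scene shoe_grip [-194.6, -19.5, 73.5] 0.84
scene black_mount [-39.3, -23.8, 24.6] 0.52
```

View pics/b.png

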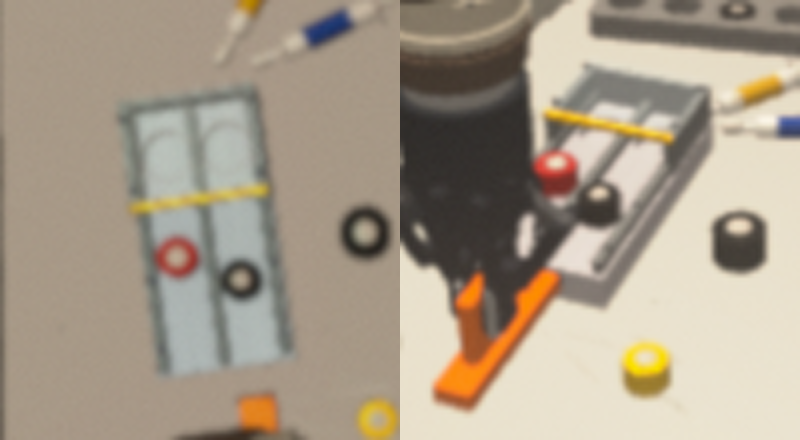

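The shoe sits level in the hand, just short of the right lane. In the top crop its nose is at (257,412), and both mounts are still in place at (177,257) and (240,280). I'll check the sideways position numerically.

```bash
cat > nose.py <<'E'
from fit import *
L=np.array([.604,.1015]);a=np.radians(7.4);u=np.array([np.cos(a),np.sin(a)]);v=np.array([-u[1],u[0]])
im=optics.grab_frame("top"); s=readout.read_state(); zt=s["tcp_pos"][2]-.0246+.014
h=cv2.cvtColor(im,cv2.COLOR_RGB2HSV); m=cv2.inRange(h,(4,130,80),(16,255,255)); 
ys,xs=np.nonzero(m); k=(ys>150); P=np.array([ray("top",(x,y),zt)[:2] for x,y in zip(xs[k],ys[k])])
P=np.c_[(P-L)@u,(P-L)@v]*1e3; P=P[abs(P[:,1])<60]
for x0 in np.arange(P[:,0].min(),P[:,0].max(),5):
    q=P[(P[:,0]>=x0)&(P[:,0]<x0+5)]; print(round(x0),len(q),np.round([q[:,1].min(),q[:,1].max(),q[:,1].mean()],1))
# dark fence profile across lanes, x=-90..-70, z=36
g=cv2.cvtColor(im,cv2.COLOR_RGB2GRAY).astype(np.float32)
for y in range(-56,57,4):
    V=[]
    for x in range(-92,-62,3):
        c=L+(x*u+y*v)/1e3; q=px("top",[*c,.036]); V.append(cv2.getRectSubPix(g,(1,1),tuple(map(float,q)))[0,0])
    print(y,round(float(np.mean(V))),end="; ")
t=np.array(s["tcp_pos"]);print("\ntcp",np.round([(t[:2]-L)@u*1e3,(t[:2]-L)@v*1e3],1))
E
python3 nose.py
```

```text
-148 16 [-33.6  -7.9 -21.8]
-143 17 [-34.   -8.3 -20.9]
-138 17 [-32.3  -9.  -20.4]
-133 15 [-33.1  -9.8 -21.1]
-128 15 [-30.6 -10.1 -21. ]Traceback (most recent call last):
  File "nose.py", line 8, in <module>
    q=P[(P[:,0]>=x0)&(P[:,0]<x0+5)]; print(round(x0),len(q),np.round([q[:,1].min(),q[:,1].max(),q[:,1].mean()],1))
                                                                      ~~~~~~~~~~^^
    return umr_minimum(a, axis, None, out, keepdims, initial, where)
ValueError: zero-size array to reduction operation minimum which has no identity
```

```bash
sed -i 's/    q=P\[(P/    if not ((P[:,0]>=x0)\&(P[:,0]<x0+5)).any(): continue\n    q=P[(P/' nose.py; python3 nose.py
```

```text
-148 16 [-33.6  -7.9 -21.8]
-143 17 [-34.   -8.3 -20.9]
-138 17 [-32.3  -9.  -20.4]
-133 15 [-33.1  -9.8 -21.1]
-128 15 [-30.6 -10.1 -21. ]
-123 1 [-13.7 -13.7 -13.7]
-28 3 [16.5 25.4 21.5]
-23 1 [30.3 30.3 30.3]
-18 2 [12.5 12.9 12.7]
-13 3 [15.  29.2 20.6]
-8 1 [26. 26. 26.]
-56 148; -52 131; -48 115; -44 123; -40 157; -36 177; -32 181; -28 182; -24 182; -20 180; -16 180; -12 178; -8 159; -4 126; 0 125; 4 154; 8 173; 12 178; 16 178; 20 177; 24 178; 28 178; 32 175; 36 154; 40 119; 44 119; 48 140; 52 153; 56 155; 
tcp [-195.1  -21.4]
```

```bash
python3 - <<'E'
from fit import *
L=np.array([.604,.1015]);a=np.radians(7.4);u=np.array([np.cos(a),np.sin(a)]);v=np.array([-u[1],u[0]])
im=optics.grab_frame("top");g=cv2.cvtColor(im,cv2.COLOR_RGB2GRAY).astype(np.float32)
for x0 in range(-90,15,15):
    r=[]
    for yc in(-44,0,44):
        Y=np.arange(yc-9,yc+9.1,.5); V=[]
        for y in Y:
            V.append(np.mean([cv2.getRectSubPix(g,(1,1),tuple(map(float,px("top",[*(L+((x0+d)*u+y*v)/1e3),.036]))))[0,0] for d in(-5,0,5)]))
        V=np.array(V);W=np.clip(V.min()+25-V,0,None); r.append(round(float((W*Y).sum()/W.sum()),1))
    print(x0,r)
E
```

```text
-90 [-47.6, -1.9, 42.4]
-75 [-47.3, -1.9, 42.4]
-60 [-47.4, -1.8, 42.5]
-45 [-45.7, -5.9, 42.6]
-30 [-46.7, -4.9, 42.4]
-15 [-47.0, 3.1, 38.7]
0 [-46.8, -1.3, 42.7]
```

```bash
python3 -m creep '[[0,0.4,-3.3,0,0.3],[0,0.4,-3.3,0,0.3],[0,10.3,-1.9,0,0.3],[0,20.2,-0.6,0,0.3],[0,30.1,0.7,0,0.3],[0,40,2.1,0,0.3],[0,40,2.1,-1.5,0.3],[0,40,2.1,-3,0.3],[0,40,2.1,-3,0.3],[0,40,2.1,-3,0.3]]'
python3 nose.py | head -12
```

```text
clock: 10.75
tcp_pos: [0.453, 0.0572, 0.0512]
ee_rot: [-0.069, 0.998, -0.0, -0.0]
ft_force: [1.2, -0.6, -1.6]
grip_width: 0.011
finger_force: 59.0
-94 9 [-29.3 -11.9 -19.9]
-89 10 [-32.5 -12.3 -21.3]
-29 2 [22.9 25.7 24.3]
-24 2 [13.6 16.8 15.2]
-19 2 [13.2 30.7 22. ]
-14 2 [15.3 29.6 22.5]
-9 2 [17.8 26.4 22.1]
-56 148; -52 129; -48 113; -44 119; -40 144; -36 157; -32 159; -28 160; -24 160; -20 159; -16 159; -12 159; -8 147; -4 120; 0 119; 4 146; 8 164; 12 169; 16 169; 20 168; 24 170; 28 171; 32 169; 36 149; 40 118; 44 118; 48 139; 52 152; 56 154; 
tcp [-155.4  -24.5]
```

```bash
python3 -m creep '[[0,9.9,1.3,0,0],[0,19.8,2.7,0,0],[0,29.7,4,0,0],[0,39.6,5.4,0,0],[0,49.5,6.7,0,0],[0,59.5,8.1,0,0],[0,69.4,9.4,0,0],[0,79.3,10.8,0,0],[0,89.2,12.1,0,0],[0,99.1,13.5,0,0]]'
python3 look.py c
```

```text
clock: 11.8
tcp_pos: [0.5532, 0.0708, 0.0512]
ee_rot: [-0.068, 0.998, -0.0, -0.0]
ft_force: [-0.3, -0.2, -0.1]
grip_width: 0.0109
finger_force: 59.1
tcp in loader [-54.3 -23.9  51.2] yaw rel 0.45
top push_shoe [60.7, 21.0, 30.8] 0.28
scene shoe_nose [20.5, -17.3, 35.7] 0.7
scene push_shoe [-59.8, -22.8, 25.4] 0.89
scene push_shoe [-13.8, 22.4, 27.1] 0.48
scene shoe_grip [-56.2, -21.2, 70.8] 0.87
scene shoe_grip [16.9, -1.4, 58.6] 0.29
scene red_mount [-13.8, 23.6, 28.0] 0.59
scene black_mount [18.8, -0.5, 59.0] 0.68
```

View pics/c.png

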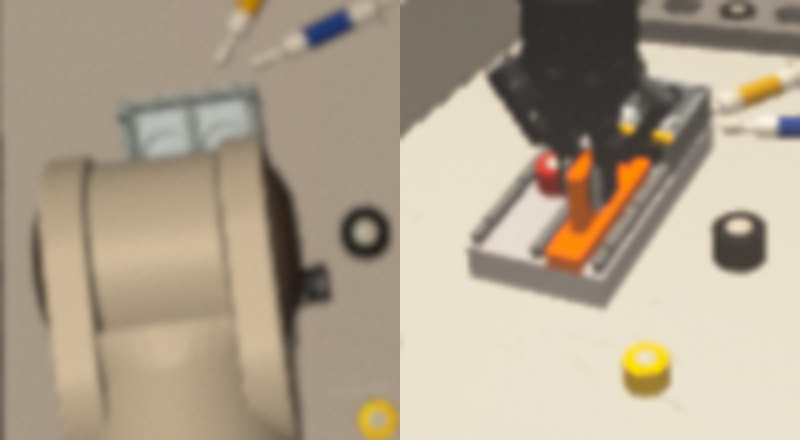

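The shoe is in the right lane and in line with it. The red mount still stands at (548,172), and the black one is ahead under the guard, hidden by the gripper. I'll go on gently.

```bash
python3 -m creep '[[0,4,0.5,0,0],[0,8,1.1,0,0],[0,12,1.6,0,0],[0,15,2,0,0],[0,17,2.3,0,0],[0,19,2.6,0,0],[0,20,2.7,0,0],[0,21,2.9,0,0],[0,22,3,0,0],[0,22,3,0,0]]'
python3 -m creep '[[0,0.5,0.1,0,0],[0,1,0.1,0,0],[0,1.5,0.2,0,0],[0,2,0.3,0,0],[0,2.5,0.3,0,0],[0,3,0.4,0,0],[0,3.5,0.5,0,0],[0,4,0.5,0,0],[0,4,0.5,0,0],[0,4,0.5,0,0]]'
```

```text
clock: 13.4
tcp_pos: [0.5746, 0.0737, 0.0513]
ee_rot: [-0.068, 0.998, 0.0, 0.0]
ft_force: [1.1, 0.8, -1.3]
grip_width: 0.0112
finger_force: 59.1
clock: 14.4
tcp_pos: [0.5785, 0.0742, 0.0513]
ee_rot: [-0.068, 0.998, 0.0, 0.0]
ft_force: [-0.1, -0.9, -0.9]
grip_width: 0.0113
finger_force: 59.1
```

```bash
python3 -m creep '[[0,0.3,0,0,0],[0,0.6,0.1,0,0],[0,0.9,0.1,0,0],[0,1.2,0.2,0,0],[0,1.5,0.2,0,0],[0,1.8,0.2,0,0],[0,2,0.3,0,0],[0,2,0.3,0,0],[0,2,0.3,0,0],[0,2,0.3,0,0]]'
python3 -m creep '[[0,-10,-1.3,0,0],[0,-25,-3.4,0,0],[0,-40,-5.4,0,0],[0,-55,-7.5,0,0],[0,-70,-9.5,0,0],[0,-85,-11.6,0,0],[0,-100,-13.6,0,0],[0,-120,-16.3,0,0],[0,-140,-19.1,0,0],[0,-155,-21.1,0,0]]'
python3 look.py d
```

```text
clock: 15.4
tcp_pos: [0.5804, 0.0745, 0.0513]
ee_rot: [-0.068, 0.998, 0.0, -0.0]
ft_force: [-0.8, -0.1, -1.3]
grip_width: 0.0115
finger_force: 59.1
clock: 16.4
tcp_pos: [0.4238, 0.0532, 0.0512]
ee_rot: [-0.068, 0.998, -0.0, -0.0]
ft_force: [0.6, 0.6, -1.4]
grip_width: 0.0114
finger_force: 59.1
tcp in loader [-185.   -24.7   51.2] yaw rel 0.45
top shoe_nose [-116.3, -21.9, 35.0] 0.42
top red_mount [-12.1, 19.9, 21.9] 0.67
top red_mount [-1.8, 2.0, 1.1] 0.2
scene shoe_nose [-109.4, -21.8, 35.7] 0.86
scene push_shoe [-186.6, -20.5, 24.4] 0.72
scene shoe_grip [-183.6, -23.6, 70.9] 0.55
scene red_mount [-13.8, 20.1, 25.1] 0.38
```

View pics/d.png

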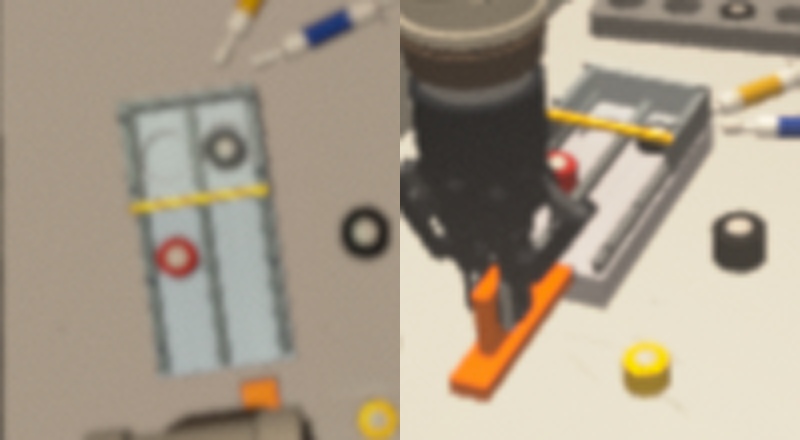

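The black mount now shows in the right pocket under the guard (top crop (225,147), scene crop (655,138)). Red is unmoved at (177,257). I'll check its height.

```bash
cat > chk.py <<'E'
from fit import *
import sys
L=np.array([.604,.1015]);a=np.radians(7.75);u=np.array([np.cos(a),np.sin(a)]);v=np.array([-u[1],u[0]])
n=sys.argv[1]
# light top face of the mount: compare image with prediction for dropped / not dropped
im=cv2.imread("pics/%sscene.png"%n)
c=cv2.resize(im[190:230,205:265],None,fx=12,fy=12,interpolation=cv2.INTER_CUBIC)
out=[]
for z in(.036,.046):
    d=c.copy()
    for y in(-24,20.5):
        for zz,col in((z,(255,0,255)),(z-.02,(255,255,0))):
            p=[px("scene",[*(L+((60+15*np.cos(t))*u+(y+15*np.sin(t))*v)/1e3),zz]) for t in np.linspace(0,6.28,40)]
            cv2.polylines(d,[np.int32((np.array(p)+.5-[205,190])*12)],True,col,1)
    out.append(d)
cv2.imwrite("pics/%sk.png"%n,cv2.resize(np.vstack(out),(600,800))[:,:] if 0 else cv2.resize(np.hstack(out),(800,267)))
for lab in("black_mount","red_mount"):
  for cam in("top","scene"):
    for f in(optics.tip_of,optics.search_frame):
        for d in f(cam,lab)[:5]:
            p=w(cam,d["at"]); e=np.round([(p[:2]-L)@u*1e3,(p[:2]-L)@v*1e3,p[2]*1e3],1)
            if abs(e[1])<50 and abs(e[0])<100: print(lab,cam,f.__name__,e.tolist(),round(d["conf"],2))
E
python3 chk.py d
python3 - <<'E'
from h import *
im=cv2.imread("pics/dtop.png"); L=np.array([.604,.1015]);a=np.radians(7.75);u=np.array([np.cos(a),np.sin(a)]);v=np.array([-u[1],u[0]])
g=cv2.cvtColor(im,cv2.COLOR_BGR2GRAY).astype(np.float32)
x0,y0=195,165; s=g[y0:y0+24,x0:x0+24]; W=np.clip(130-s,0,None); yy,xx=np.mgrid[:24,:24]; 
k=np.hypot(xx+x0-206,yy+y0-176.5)<9; W=W*k; c=((W*xx).sum()/W.sum()+x0,(W*yy).sum()/W.sum()+y0); print(c)
for z in(.036,.046):
    p=ray("top",c,z)[:2]; print(z,(p-L)@u*1e3,(p-L)@v*1e3)
E
```

```text
black_mount scene call [58.3, -21.6, 19.1] 0.48
red_mount top call [-12.0, 20.0, 21.9] 0.67
red_mount top call [-1.8, 2.0, 1.1] 0.2
red_mount top call [-16.8, 20.6, 41.9] 0.65
red_mount scene call [-13.7, 20.2, 25.1] 0.38
red_mount scene call [-16.6, 13.9, 45.6] 0.57
(np.float64(205.88959907030795), np.float64(177.01336432306798))
0.036 56.70596575852536 -22.318979582297533
0.046 55.23871726482567 -23.068813944181947
```

View pics/dk.png

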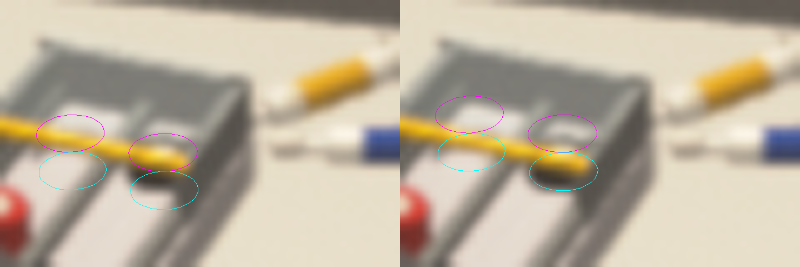

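The black mount lies concentric with the pocket ring, with no black rim showing above the strip and a reported underside at z≈19 mm, so it has dropped. Now the left lane, with the same stroke.

```bash
python3 -m creep '[[0,-10,-1.4,3,0],[0,-13,10,3,0],[0,-16,28,3,0],[0,-17,42.6,3,0],[0,-17,42.6,3,0],[0,-6,44,3,0],[0,10,46.1,3,0],[0,24,48,3,0],[0,24,48,0,0],[0,24,48,0,0]]'
python3 nose.py | head -8
python3 -m creep '[[0,9.9,1.3,0,0],[0,19.8,2.7,0,0],[0,29.7,4,0,0],[0,39.6,5.4,0,0],[0,49.5,6.7,0,0],[0,59.5,8.1,0,0],[0,69.4,9.4,0,0],[0,79.3,10.8,0,0],[0,89.2,12.1,0,0],[0,99.1,13.5,0,0]]'
```

```text
clock: 18.4
tcp_pos: [0.4495, 0.101, 0.0508]
ee_rot: [-0.068, 0.998, -0.0, -0.0]
ft_force: [-0.3, 0.3, -1.0]
grip_width: 0.011
finger_force: 59.1
-99 8 [ 9.1 20.4 14.9]
-94 10 [ 8.3 20.1 14.2]
-89 10 [ 8.  22.5 15.3]
-84 1 [18.9 18.9 18.9]
-29 2 [22.9 25.8 24.3]
-24 2 [16.9 31.1 24. ]
-19 2 [13.3 30.7 22. ]
-14 2 [15.4 29.6 22.5]
clock: 19.45
tcp_pos: [0.5493, 0.115, 0.0512]
ee_rot: [-0.068, 0.998, -0.0, -0.0]
ft_force: [-1.1, 0.0, -1.0]
grip_width: 0.0109
finger_force: 59.1
```

```bash
python3 -m creep '[[0,4,0.5,0,0],[0,8,1.1,0,0],[0,12,1.6,0,0],[0,15,2,0,0],[0,17,2.3,0,0],[0,19,2.6,0,0],[0,20,2.7,0,0],[0,21,2.9,0,0],[0,22,3,0,0],[0,22,3,0,0]]'
python3 -m creep '[[0,0.5,0.1,0,0],[0,1,0.1,0,0],[0,1.5,0.2,0,0],[0,2,0.3,0,0],[0,2.5,0.3,0,0],[0,3,0.4,0,0],[0,3.5,0.5,0,0],[0,4,0.6,0,0],[0,4,0.6,0,0],[0,4,0.6,0,0]]'
python3 -m creep '[[0,-10,-1.3,0,0],[0,-25,-3.4,0,0],[0,-40,-5.4,0,0],[0,-55,-7.5,0,0],[0,-70,-9.5,0,0],[0,-85,-11.6,0,0],[0,-100,-13.6,0,0],[0,-120,-16.3,0,0],[0,-140,-19.1,0,0],[0,-165,-22.5,0,0]]'
python3 look.py e; python3 chk.py e
python3 -c "
import cv2,numpy as np
a=cv2.imread('pics/e.png');b=cv2.imread('pics/ek.png');cv2.imwrite('pics/ee.png',np.vstack([a,b])[:600])"
```

```text
clock: 20.45
tcp_pos: [0.5706, 0.1179, 0.0513]
ee_rot: [-0.068, 0.998, 0.0, 0.0]
ft_force: [-0.5, 0.3, -1.4]
grip_width: 0.0111
finger_force: 59.1
clock: 21.45
tcp_pos: [0.5746, 0.1185, 0.0513]
ee_rot: [-0.068, 0.998, -0.0, 0.0]
ft_force: [-0.5, 0.6, -1.3]
grip_width: 0.011
finger_force: 59.1
clock: 22.45
tcp_pos: [0.4084, 0.0958, 0.0512]
ee_rot: [-0.068, 0.998, 0.0, 0.0]
ft_force: [-0.2, -0.4, -0.5]
grip_width: 0.0112
finger_force: 59.1
tcp in loader [-194.7   19.6   51.2] yaw rel 0.45
top shoe_nose [-125.7, 23.1, 31.5] 0.52
top black_mount [174.2, -58.8, 2.8] 0.5
scene shoe_nose [-117.0, 20.5, 32.3] 0.94
scene shoe_nose [61.4, 22.5, 25.1] 0.17
scene push_shoe [-197.1, 24.7, 26.7] 0.8
scene shoe_grip [-193.8, 20.9, 72.3] 0.57
scene shoe_grip [-120.0, 23.1, 32.5] 0.38
scene red_mount [59.4, 23.0, 13.5] 0.46
black_mount scene call [57.6, -27.4, 18.8] 0.34
red_mount scene call [59.6, 22.6, 13.5] 0.46
```

View pics/ee.png

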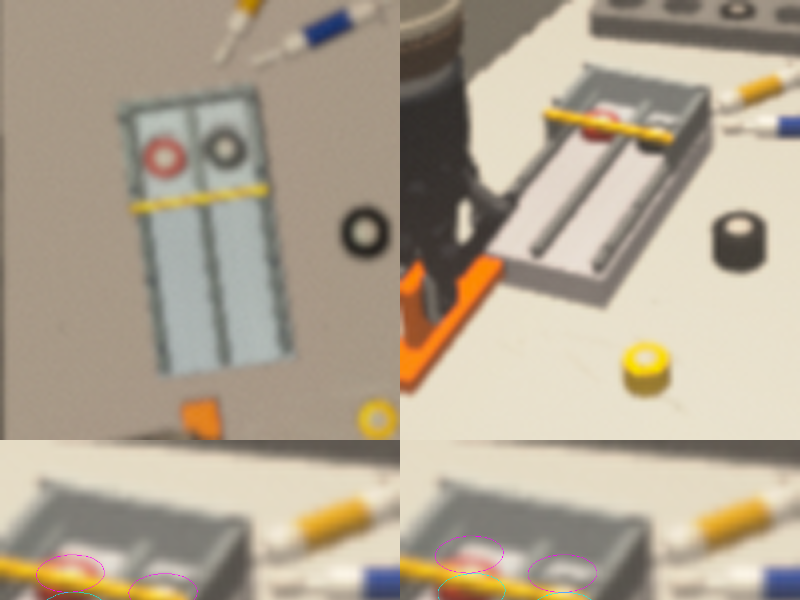

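Both mounts appear in the pockets: red at (164,158) and black at (225,147) in the top crop. The red rim matches the "dropped" outline in the lower left panel. I'll check this numerically.

```bash
python3 - <<'E'
from fit import *
L=np.array([.604,.1015]);a=np.radians(7.75);u=np.array([np.cos(a),np.sin(a)]);v=np.array([-u[1],u[0]])
C={}
for cam in("top","scene"):
    im=optics.grab_frame(cam); h=im.astype(int); m=(h[...,0]-np.maximum(h[...,1],h[...,2]))>35
    q=px(cam,[*(L+(60*u+20.5*v)/1e3),.036]); yy,xx=np.nonzero(m); k=np.hypot(xx-q[0],yy-q[1])<14; 
    if cam=="scene": k&= (np.abs(h[yy,xx,1]-h[yy,xx,2])<45)
    print(cam,"pred",q,"cen",xx[k].mean(),yy[k].mean(),"rows",yy[k].min(),yy[k].max(),"cols",xx[k].min(),xx[k].max()); C[cam]=(xx[k].mean(),yy[k].mean())
for z in(.036,.046):
    p=ray("top",C["top"],z)[:2]; e=(p-L)@u,(p-L)@v
    f=lambda zz:np.array([px("scene",[*(p+.015*np.array([np.cos(t),np.sin(t)])),zz]) for t in np.linspace(0,6.28,60)])
    T=f(z); print("z",z,"pos",np.round(np.array(e)*1e3,1),"scene top rim rows",T[:,1].min(),T[:,1].max(),"deck-level bottom",f(.026)[:,1].max(),"cols",T[:,0].min(),T[:,0].max())
E
```

```text
top pred [191.12799971 178.02590088] cen 190.57575757575756 178.9090909090909 rows 174 183 cols 186 195
scene pred [215.06929769 209.47202366] cen 214.22222222222223 211.22222222222223 rows 207 215 cols 210 219
z 0.036 pos [57.7 22.4] scene top rim rows 206.99777398434156 212.57748923209877 deck-level bottom 215.4183168742361 cols 209.04832359480292 219.228729597376
z 0.046 pos [56.2 21.3] scene top rim rows 204.48868478487114 210.04470670089296 deck-level bottom 215.75627213265585 cols 208.9889563750482 219.2276241508156
```

The red rim's top row is 207 in the scene view, against a predicted 207.0 if dropped and 204.5 if not, so both are in. I'll set the shoe down on free table in front of the loader, away from the marker.

```bash
python3 -m creep '[[0,0,0,10,0],[0,-10,-15,10,0],[0,-20,-35,10,0],[0,-20,-50,10,0],[0,-20,-50,0,0],[0,-20,-50,-12,0],[0,-20,-50,-20,0],[0,-20,-50,-24,0],[0,-20,-50,-26,0],[0,-20,-50,-26,0]]'
python3 -m creep '[[0.4,0,0,0,0],[0.4,0,0,0,0],[0.4,0,0,0,0],[0.4,0,0,0,0],[0.4,0,0,0,0],[0.4,0,0,15,0],[0.4,0,0,35,0],[0.4,0,0,65,0],[0.4,0,0,100,0],[0.4,-50,0,140,0]]'
python3 -m creep '[[0.4,-30,0,20,0],[0.4,-60,0,40,0],[0.4,-60,-40,40,0],[0.4,-60,-80,40,0],[0.4,-60,-120,40,0],[0.4,-60,-150,40,0],[0.4,-60,-150,40,0],[0.4,-60,-150,40,0],[0.4,-60,-150,40,0],[0.4,-60,-150,40,0]]'
python3 - <<'E'
from h import *
a=save("top","ft.png");b=save("scene","fs.png")
k=dict(dsize=(400,440),interpolation=cv2.INTER_CUBIC)
cv2.imwrite("pics/f.png",np.hstack([cv2.resize(a[160:303,130:260,::-1],**k),cv2.resize(b[190:322,110:230,::-1],**k)]))
E
```

```text
clock: 24.55
tcp_pos: [0.3895, 0.0463, 0.0252]
ee_rot: [-0.069, 0.998, 0.0, -0.0]
ft_force: [-0.2, 0.6, -1.6]
grip_width: 0.0114
finger_force: 59.0
clock: 25.55
tcp_pos: [0.352, 0.046, 0.1574]
ee_rot: [-0.068, 0.998, -0.0, -0.0]
ft_force: [0.2, -0.1, 0.3]
grip_width: 0.034
finger_force: 0.0
clock: 26.55
tcp_pos: [0.2906, -0.1032, 0.1965]
ee_rot: [-0.069, 0.998, 0.0, 0.0]
ft_force: [0.2, -0.7, -0.7]
grip_width: 0.034
finger_force: 0.0
```

View pics/f.png

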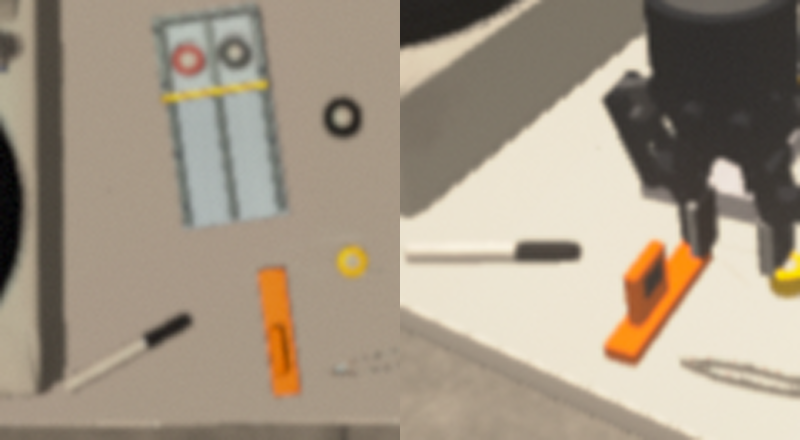

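The shoe stands upright on its sole at (280,330), clear of the loader's near end (y≈220). Both mounts are in their pockets, at (188,60) and (235,53), and the marker hasn't moved.

```bash
python3 -c "
from cell import hand_in
print(hand_in())"
```

```text
the job is handed in; nothing more can be done
None
```

I handed the job in at about 27 s. By the last pictures, both mounts lie dropped in their pockets (red left, black right), the shoe stands on its sole on the table clear of the loader, and nothing else was disturbed; no verdict came back from the judge.

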